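# Peel the top oily pan off its stack and present it at the welding positioner

## Robot

A 7-joint arm with a two-finger parallel gripper is mounted at the origin on the work surface. World frame = base frame: x ahead of the robot, y to its left, z up, the work surface at z = 0. Lengths are in m, angles in rad, forces in N, time in s.
With the tool pointing down it reaches from about 0.4 to 0.875 m from the base axis. Payload 19.3 kg.
Tool frame: the origin (TCP) lies at the very end of the fingers, on their centre line; the grasp point (between the pads) lies bot.pinch_z behind it (bot.pinch_z is the distance from the TCP to the grasp point, in m); z points along the fingers, y is the line along which they close (so a half turn about z gives the same grasp; the last joint's range is limited). The gripper opens to 85 mm and grips with 20 to 120 N. Pads are 22 mm wide; open, the fingers measure 114 mm over their backs; the gripper's body (76 mm by 85 mm) begins 54 mm behind the grasp point. The pads swing forward as they close: fully open they stand 13 mm farther back than shut.
Start: joints at [-1.216, 0.521, -0.036, 1.599, 0.021, 1.021, -0.113], TCP at [0.258, 0.569, 0.231] pointing down, gripper open.
Joint ranges: [-2.91, 2.91], [-0.3, 2.13], [-1.5, 1.42], [0.17, 2.43], [-1.26, 4.41], [0.16, 1.93], [-2.52, 2.52]. Speed limits (rad/s): [1.89, 1.89, 2.39, 2.39, 3.01, 3.01, 3.01].

## Interface

Orientations are given as [roll, pitch, yaw] about the fixed x, y, z axes, in that order (R = Rz(yaw) Ry(pitch) Rx(roll)).
In Python, from workcell import bot, grab_frame, ticket gives the robot as it stands.
- The arm moves only by the tool arm_command, never from a script. Its argument "commands" is a list of rows, each a list of 3 entries, a list of its own where there are three numbers: the shift along the world's x, y, z in mm, then the turn about the world's z in rad, then the gripper command: -1 is fully open, 1 is shut, values between are in proportion. In form: [[[tx, ty, tz], roll, fingers], ...]. A call has 1 to 20 rows; each row shifts and turns the commanded pose from where the row before left it; what a row does not reach is not made up. A row lasts 1/10 s, in which the tool goes at most 50 mm and 8.59 degrees, less where a joint would pass 70% of its speed; a pose out of reach is approached as far as the arm can. A call with a gripper value outside its range is refused whole. The fingers move at their own pace and stop on an object; "newtons" is the grip in N (left out, the last holds). Time passes only in rows, so rows that do not move let the fingers close. It gives the time, the measured TCP pose, the force, the opening and the grip force at its end, in the units of the state.
- bot.observe(): the state, without advancing time (a new reading comes with each control period).
- grab_frame(name): name is "side" or "top" or "wrist"; returns a dict with "image" (480x640x3 uint8, red, green, blue), "vertical_fov" (degrees; the focal length in pixels is half the picture's height over the tangent of half this angle, whatever the lens; pixels are square), "cx", "cy" (the principal point, pixels), "R" (3x3) and "t" (3): a world point X has camera coordinates R X + t. Camera axes: x right, y down, z forward; pixel columns grow to the right and rows downward; lengths in m; the calibration is good to about 2 mm. A picture is of the moment at which its call begins. There is no depth.
- ticket.job_done(): hands the job in; it is judged then, once.
The state is a dict: "clock": time; "qpos": joint angles; "qd": joint speeds; "joint_efforts": joint torques, N m; "position": TCP position; "tool_rot": TCP orientation; "force": force on the tool from outside, world axes, zero at the start; "moment": the same for the moment, N m; "grip_width": finger opening in m; "finger_force": force on a finger pad.
Only numpy, scipy, OpenCV 4.12 (cv2) and the standard library are available. Lean on these libraries where they do the work, as an engineer would, in place of code of your own. Each camera call takes 0.05 s, during which the arm holds its last target. There are 200 camera calls.

## Task

Two stacks of pressed stainless pans stand on the welding bench, and the larger ones cling to each other. Peel just the top pan off the stack of the larger size: raise one corner clearly first (a good 2 cm) while the opposite corner still rests on the stack, then take the pan away so that the one below stays where it is. Finish still holding it, level and still, centred about 10 cm above the positioner's turntable and clear of it; do not set it down, and leave everything else where it is.

Things in the scene. Friction and masses are not known exactly. Their poses are not given: they have to be found in the camera images.
- large_top_center (a point): centre, half-way up (16 mm above its underside, 16 mm below its rim), of the large top pan: stainless, rim 150 x 120 mm, corners cut at 45 degrees (30 mm along each side), 32 mm high: upper 20 mm an upright rim 8 mm thick; lower 12 mm narrower, nested in the pan below; hollow 29 mm deep; 0.3 kg. x along the 150 mm side, z up
- large_corner0 (a point): middle of the cut corner wall of the large top pan, at its (+x,+y) corner: flat upright wall 8 mm thick, 42 mm long, square to the pan's 45-degree direction; mid-thickness, 10 mm below the rim's top and 10 mm above the rim of the pan below (outer faces flush). Axes as the pan's. Any corner may be lifted; 0 and 2, 1 and 3 are opposite
- large_corner1 (a point): middle of the cut corner wall of the large top pan, at its (-x,+y) corner: flat upright wall 8 mm thick, 42 mm long, square to the pan's 45-degree direction; mid-thickness, 10 mm below the rim's top and 10 mm above the rim of the pan below (outer faces flush). Axes as the pan's. Any corner may be lifted; 0 and 2, 1 and 3 are opposite
- large_corner2 (a point): middle of the cut corner wall of the large top pan, at its (-x,-y) corner: flat upright wall 8 mm thick, 42 mm long, square to the pan's 45-degree direction; mid-thickness, 10 mm below the rim's top and 10 mm above the rim of the pan below (outer faces flush). Axes as the pan's. Any corner may be lifted; 0 and 2, 1 and 3 are opposite
- large_corner3 (a point): middle of the cut corner wall of the large top pan, at its (+x,-y) corner: flat upright wall 8 mm thick, 42 mm long, square to the pan's 45-degree direction; mid-thickness, 10 mm below the rim's top and 10 mm above the rim of the pan below (outer faces flush). Axes as the pan's. Any corner may be lifted; 0 and 2, 1 and 3 are opposite
- large_second: the second large pan, the same pan loose under the top one; it must stay in the stack. Origin at the centre of its underside; the top pan's underside starts 20 mm above it
- large_second_center (a point): centre of the second large pan, 16 mm above its underside; 20 mm below the centre of the top one
- small_top_center (a point): centre of the top pan of the look-alike stack of smaller pans, same make, rim 122 x 98 mm, corners cut at 45 degrees (26 mm along each side), 32 mm high: upper 20 mm an upright rim 8 mm thick; lower 12 mm narrower, nested in the pan below; hollow 29 mm deep; not wanted
- small_second_center (a point): centre of the second small pan, 20 mm lower; not wanted
- turntable (a point): centre of the upper face of the welding positioner's round aluminium turntable (180 mm diameter, upper face 112 mm above the bench); grey and white machine, fixed and not turning, with black slots in the face
- sleeve: bystander: steel sleeve 48 mm diameter, 42 mm high, origin under its centre
- flange: bystander: flat aluminium flange ring 72 mm diameter, 12 mm high, origin under its centre
- wire_brush: bystander: brush with wooden handle lying on the bench, about 200 mm long, origin under its middle
- paste_jar: bystander: jar 54 mm diameter, 62 mm high, red cap, origin under its centre
- large_top: the top large pan as a body, origin at the centre of its underside, 16 mm below its centre. Small sprung pads in the rim corners of the pan below cling to its nested skirt with about 1 N per corner until that corner has risen 10 mm; a straight lift often carries the pan below along, a corner peel does not

How it is judged:
On the way, in this order (a step that is already met when the one before it is completed fails the run):
1. one corner of the top large pan is raised by at least 12 mm while the opposite corner still rests on the stack (raised by less than 5.5 mm) (((z of large_corner0 in the frame of large_second above 0.054 m and z of large_corner2 in the frame of large_second below 0.0475 m) or (z of large_corner1 in the frame of large_second above 0.054 m and z of large_corner3 in the frame of large_second below 0.0475 m) or (z of large_corner2 in the frame of large_second above 0.054 m and z of large_corner0 in the frame of large_second below 0.0475 m) or (z of large_corner3 in the frame of large_second above 0.054 m and z of large_corner1 in the frame of large_second below 0.0475 m))), for 0.1 s.
2. the pan is clear of the stack (distance between large_top_center and large_second_center above 0.06 m and z of each of large_corner0, large_corner1, large_corner2, large_corner3 in the frame of large_second above 0.06 m), for 0.1 s.
At the end, for the whole second after the job is handed in: the larger top pan is gripped by the fingers and touches nothing else, its centre within 45 mm sideways of the turntable's axis and 55 to 155 mm above its face, tilted by less than 0.22 rad, still (under 30 mm/s); the pan below has moved less than 10 mm (horizontal distance between large_top_center and turntable below 0.045 m and z of large_top_center in the frame of turntable between 0.055 and 0.155 m and angle between large_top_center's own z axis and vertical below 0.22 rad and linear speed of large_top below 0.03 m/s and contact force between large_top and the fingers above 1 N and contact force between large_top and positioner below 0.1 N and distance of large_second_center from where it was at the start of the episode below 0.01 m); the arm keeps its last pose, push and grip.
It fails at once if the second large pan is pulled out of its seat (moved over 15 mm) (distance of large_second_center from where it was at the start of the episode above 0.015 m).
It fails at once if a pan of the small stack is disturbed (moved over 10 mm) (distance of any of small_top_center, small_second_center from where it was at the start of the episode above 0.01 m).
It fails at once if a bystander is pushed (moved over 25 mm) (distance of any of sleeve, flange, wire_brush, paste_jar from where it was at the start of the episode above 0.025 m).
It also fails if it takes over 48 s, if anything falls off the work surface, if the arm or the gripper's body presses on something with over 40 N, if the wrist force passes 120 N, or if a joint passes its speed limit or range.

## Working session

There is one attempt and no reset: what is moved stays moved. The work goes in short steps, Python scripts to look and compute and a tool call to move; the robot and the scene stay as the last step left them, time stands still between calls to the robot, and variables do not carry over. Pictures are saved under pics/ and viewed, at most 10 in all, crops included, and the job is handed in when it is done.

Besides the shell and the picture viewer there is one more tool, called as name([rows], argument=value, ...), one row to a line, values as JSON. arm_command: Moves the arm, as the interface text tells. Its arguments: {"type":"object","properties":{"commands":{"type":"array"},"newtons":{"type":"number"}},"required":["commands"]}

```bash
mkdir -p pics
python3 - <<'E'
from workcell import bot, grab_frame
import cv2,pickle
print(bot.observe(), bot.pinch_z)
for n in("side","top"):
    f=grab_frame(n); pickle.dump(f,open(n+".pkl","wb")); print(n,f["vertical_fov"],f["cx"],f["cy"],f["R"],f["t"])
    cv2.imwrite(f"pics/{n}0.png",f["image"][:,:,::-1])
E
```

```text
{'clock': 0.0, 'qpos': array([-1.21621648,  0.52201694, -0.03630764,  1.59999027,  0.02121571,
        1.02108527, -0.11279784]), 'qd': array([-1.01972536e-03,  4.87822842e-04,  2.52497630e-03, -5.61844379e-05,
       -1.73564279e-03, -6.33029714e-04, -1.14356817e-03]), 'joint_efforts': array([ 1.65654248e-03, -9.27127934e+01,  1.98055789e+00, -3.69914639e+01,
        1.77484425e-02,  8.54061625e-03, -2.55132875e-05]), 'position': array([0.2574882 , 0.56913785, 0.23073048]), 'tool_rot': array([-3.14048279e+00,  1.01881075e-04,  2.71679581e+00]), 'force': array([-0.20128377,  0.17700072, -0.23437247]), 'moment': array([-0.01588023,  0.00221138,  0.01072352]), 'finger_force': 0.0, 'grip_width': 0.08523304204934906} 0.0187
side 54.41746329138424 317.3873922233205 244.38206834357402 [[-0.97207162 -0.23409338 -0.01664506]
 [-0.16852467  0.745638   -0.64468861]
 [ 0.16332852 -0.6238784  -0.76426405]] [0.55527852 0.14081174 0.86400675]
top 43.57510115378432 321.1739165333956 234.7414159592821 [[ 0.05902832 -0.99823852 -0.00595914]
 [-0.97201191 -0.05611561 -0.22813127]
 [ 0.22739503  0.01925856 -0.97361215]] [-0.02247227  0.57938477  1.27768432]
```

View pics/top0.png

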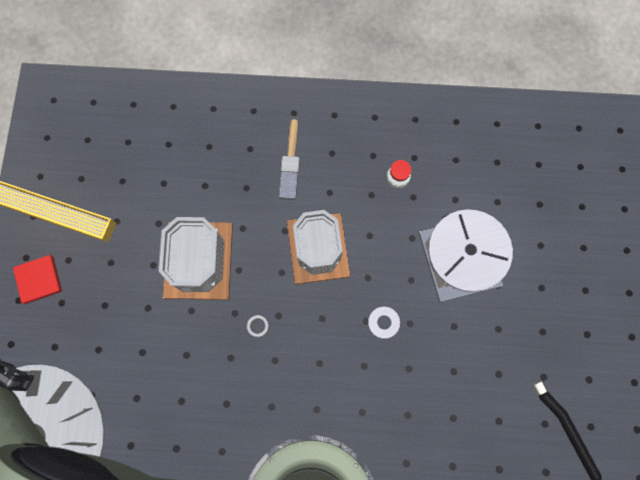

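View pics/side0.png

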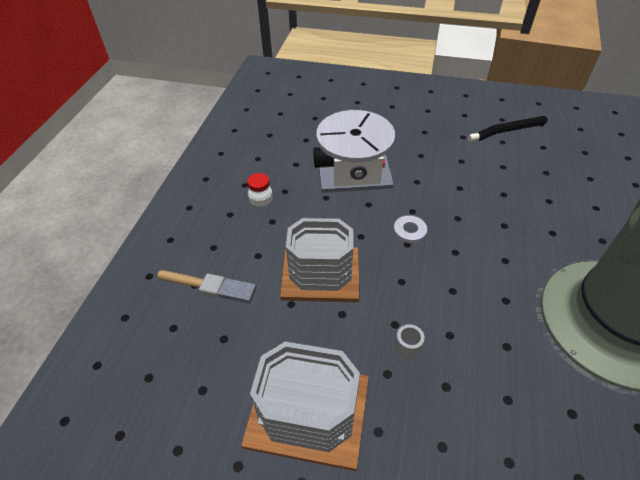

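The top view shows the large stack at about (190,253), the small stack at (318,242) and the turntable at (471,250). In the side view the large stack's rim is at about (305,385). I'll zoom in to pick the rim vertices.

Run:
```python
import pickle,cv2,numpy as np
t=pickle.load(open("top.pkl","rb"))["image"]; s=pickle.load(open("side.pkl","rb"))["image"]
a=cv2.resize(t[205:305,145:245],(400,400),interpolation=cv2.INTER_CUBIC)   # x4
b=cv2.resize(s[335:467,240:372],(396,396),interpolation=cv2.INTER_CUBIC)  # x3
b=cv2.copyMakeBorder(b,0,4,0,0,cv2.BORDER_CONSTANT)
cv2.imwrite("pics/crop.png",np.hstack([a,b])[:,:,::-1])
```

```text
(no output)
```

View pics/crop.png

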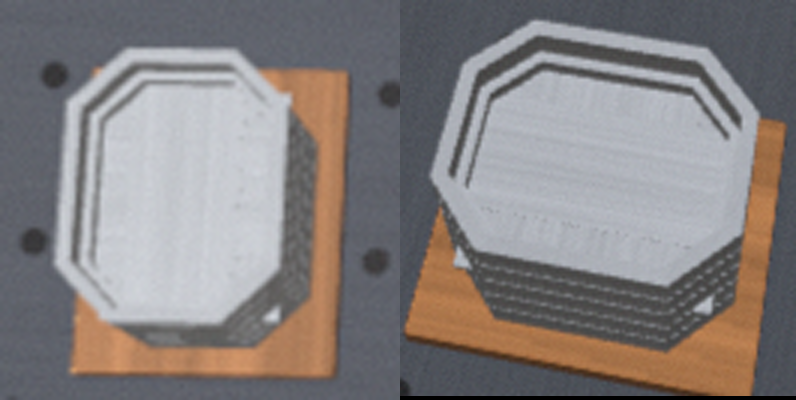

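The crop shows clear outer rim octagons in both views (the vertices are entered in the script below). Next I fit the pose.

```bash
cat > h.py <<'E'
import pickle,numpy as np
from scipy.optimize import least_squares
def proj(f,X):
    c=np.atleast_2d(X)@f["R"].T+f["t"]; F=240/np.tan(np.radians(f["vertical_fov"]/2))
    return np.c_[f["cx"]+F*c[:,0]/c[:,2], f["cy"]+F*c[:,1]/c[:,2]]
def octa(L,W,c):
    a,b=L/2,W/2
    return np.array([[a,b-c],[a-c,b],[-a+c,b],[-a,b-c],[-a,-b+c],[-a+c,-b],[a-c,-b],[a,-b+c]])
E
python3 - <<'E'
from h import *
T,S=[pickle.load(open(n+".pkl","rb")) for n in("top","side")]
pt=(np.array([(127,48),(238,48),(291,97),(278,268),(222,323),(105,320),(55,266),(67,100)])+.5)/4-.5+[145,205]
ps=(np.array([(135,20),(308,47),(358,115),(341,237),(268,287),(80,250),(32,175),(65,65)])+.5)/3-.5+[240,335]
O=octa(.150,.120,.030)
def res(p):
    c,s=np.cos(p[3]),np.sin(p[3]); X=np.c_[O@np.array([[c,s],[-s,c]])+p[:2],np.full(8,p[2])]
    r=[]
    for f,P in((T,pt),(S,ps)):
        q=proj(f,X); d=P[:,None]-q[None]; j=np.argmin((d**2).sum(2),1); r.append(d[range(8),j])
    return np.concatenate(r).ravel()
best=min((least_squares(res,[x,.3,.12,y]) for x in(.5,.55,.6) for y in(-.1,0,.1)),key=lambda r:r.cost)
print(best.x,best.cost,np.round(best.fun.reshape(2,8,2),1))
# independent heights per camera? and turntable / other points
tt=least_squares(lambda p:np.r_[proj(T,p)[0]-[471,250],proj(S,p)[0]-[356,132]],[.55,-.3,.11]); print("turntable",tt.x,tt.fun)
sm=least_squares(lambda p:np.r_[proj(T,p)[0]-[318,241],proj(S,p)[0]-[320,241]],[.55,0,.1]); print("small",sm.x,sm.fun)
E
```

```text
[0.51669727 0.29488429 0.11197533 0.04654541] 8.040435883577327 [[[ 0.2 -0.6]
  [ 0.4 -0.8]
  [ 0.7 -2.1]
  [-0.4 -0.4]
  [ 0.5 -0.4]
  [-0.6 -0.9]
  [-0.  -0.2]
  [-0.1 -0.8]]

 [[ 0.1 -0.1]
  [ 0.2 -0.6]
  [-0.1  0.4]
  [-0.   1.2]
  [ 0.6  0.2]
  [ 1.9  0.1]
  [ 0.7 -0.5]
  [ 0.6  0.6]]]
turntable [ 0.55435379 -0.31306803  0.10966766] [-0.00977388  0.13435149 -0.13564168 -0.04553775]
small [0.55923531 0.01674663 0.10072426] [ 0.06001816 -0.7999873   0.64943637  0.21836906]
```

arm_command([
  [[10, -16, 0], -0.08, -0.2],
  [[17, -27, 0], -0.08, 0.05],
  [[17, -27, 0], -0.08, 0.05],
  [[17, -27, 0], -0.074, 0.05],
  [[17, -27, 0], 0, 0.05],
  [[17, -27, 0], 0, 0.05],
  [[17, -27, 0], 0, 0.05],
  [[17, -27, 0], 0, 0.05],
  [[17, -27, 0], 0, 0.05],
  [[17, -27, 0], 0, 0.05],
  [[17, -27, 0], 0, 0.05],
  [[17, -27, 0], 0, 0.05],
  [[7, -6, -30], 0, 0.05],
  [[0, 0, -30], 0, 0.05],
  [[0, 0, 0], 0, 0.05],
  [[0, 0, 0], 0, 0.05],
], newtons=25)

```text
clock: 1.7
position: [0.4615, 0.2505, 0.1716]
tool_rot: [-3.141, -0.0, 2.403]
force: [0.0, 1.1, 0.3]
grip_width: 0.0406
finger_force: 0.0
```

Run:
```python
from workcell import bot, grab_frame
import cv2,numpy as np
im=[grab_frame(n)["image"] for n in("side","wrist")]
a=cv2.resize(im[0][300:467,220:390],(400,393)); b=cv2.resize(im[1],(400,300))
a=cv2.copyMakeBorder(a,0,7,0,0,0);b=cv2.copyMakeBorder(b,0,100,0,0,0)
cv2.imwrite("pics/a1.png",np.hstack([a,b])[:,:,::-1])
o=bot.observe();print(o["position"],o["tool_rot"],o["grip_width"],o["qpos"])
```

```text
[0.46198689 0.25101471 0.17258621] [3.14017051e+00 2.92726440e-04 2.40317727e+00] 0.03990476744410512 [-0.69343247  0.44357351  0.10994411  1.92482566 -0.06740731  0.77522041
  0.28644054]
```

View pics/a1.png

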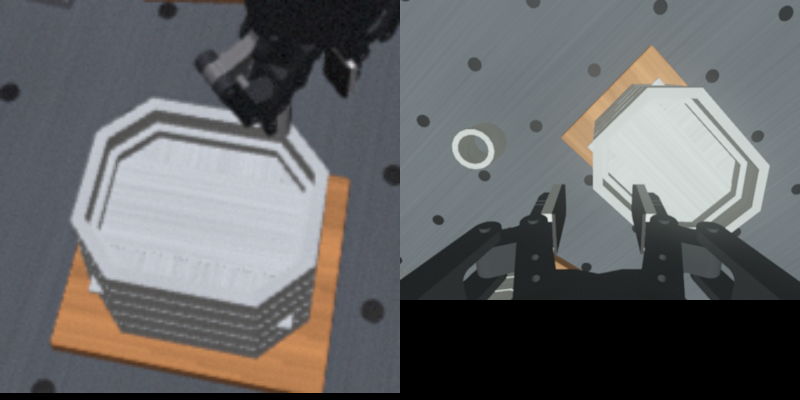

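The wrist view shows the cut corner wall as a vertical edge at view x≈594, rows 150–190, midway between the fingers (552 and 640). I'll check this numerically.

Run:
```python
from h import *
from workcell import grab_frame
import cv2
f=grab_frame("wrist"); pickle.dump(f,open("wrist.pkl","wb"))
O=octa(.150,.120,.030);c,s=np.cos(.0465),np.sin(.0465)
im=f["image"].copy()
X=np.c_[O@np.array([[c,s],[-s,c]])+[.5167,.2949],np.full(8,.113)]
q=proj(f,X);print(q.round())
cv2.polylines(im,[np.round(q*16).astype(np.int32)],True,(255,0,0),1,cv2.LINE_AA,4)
cv2.imwrite("pics/w2.png",cv2.resize(im[100:400,200:600],(800,600),interpolation=cv2.INTER_CUBIC)[:,:,::-1])
```

```text
[[570. 332.]
 [585. 261.]
 [479. 139.]
 [393. 139.]
 [307. 223.]
 [307. 298.]
 [415. 396.]
 [486. 396.]]
```

View pics/w2.png

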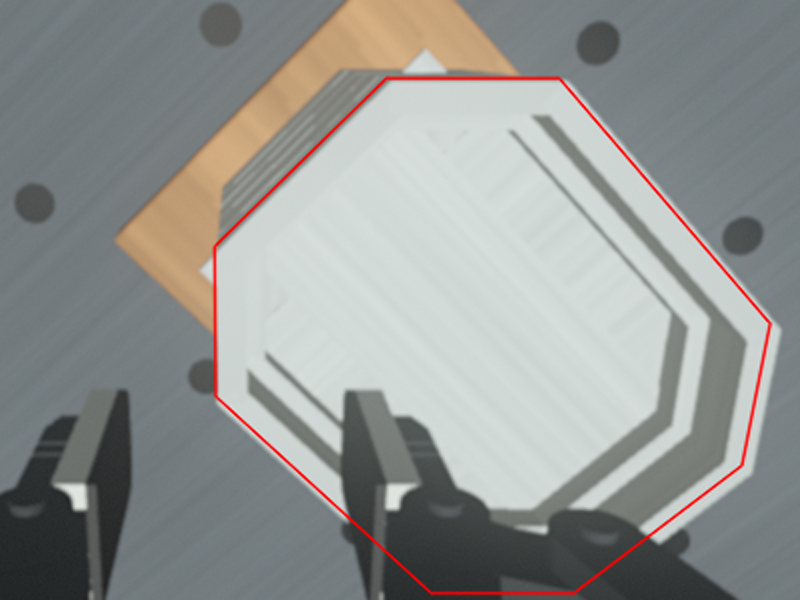

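The predicted rim matches the wrist image to 1–2 mm. Descend and grip.

arm_command([
  [[0, 0, -20], 0, 0.05],
  [[0, 0, -20], 0, 0.05],
  [[0, 0, -18], 0, 0.05],
  [[0, 0, -10], 0, 0.05],
  [[0, 0, -6], 0, 0.05],
  [[0, 0, 0], 0, 0.05],
  [[0, 0, 0], 0, 0.3],
  [[0, 0, 0], 0, 0.5],
  [[0, 0, 0], 0, 0.7],
  [[0, 0, 0], 0, 1],
  [[0, 0, 0], 0, 1],
  [[0, 0, 0], 0, 1],
  [[0, 0, 0], 0, 1],
], newtons=25)

```text
clock: 3.15
position: [0.4617, 0.2505, 0.0978]
tool_rot: [3.141, 0.0, 2.403]
force: [-2.9, -1.0, 6.5]
grip_width: 0.0075
finger_force: 27.0
```

arm_command([
  [[0, 0, 1], 0, 1],
  [[0, 0, 2], 0, 1],
  [[0, 0, 2], 0, 1],
  [[0, 0, 2], 0, 1],
  [[0, 0, 2], 0, 1],
  [[0, 0, 0], 0, 1],
])

```text
clock: 3.75
position: [0.4616, 0.2504, 0.1065]
tool_rot: [3.142, 0.0, 2.403]
force: [0.5, -0.0, -6.4]
grip_width: 0.0075
finger_force: 27.7
```

Run:
```python
from workcell import bot, grab_frame
import cv2,numpy as np
im=[grab_frame(n)["image"] for n in("side","wrist")]
a=cv2.resize(im[0][335:467,240:372],(396,396),interpolation=cv2.INTER_CUBIC); b=cv2.resize(im[1],(400,300))
a=cv2.copyMakeBorder(a,0,4,0,4,0);b=cv2.copyMakeBorder(b,0,100,0,0,0)
cv2.imwrite("pics/l1.png",np.hstack([a,b])[:,:,::-1])
o=bot.observe();print(o["position"],o["force"],o["moment"],o["grip_width"])
```

```text
[0.4615484  0.25038631 0.10627536] [-0.08462798  0.8468307  -4.99378393] [-0.22075143  0.33675217  0.01169512] 0.007114950243447664
```

View pics/l1.png

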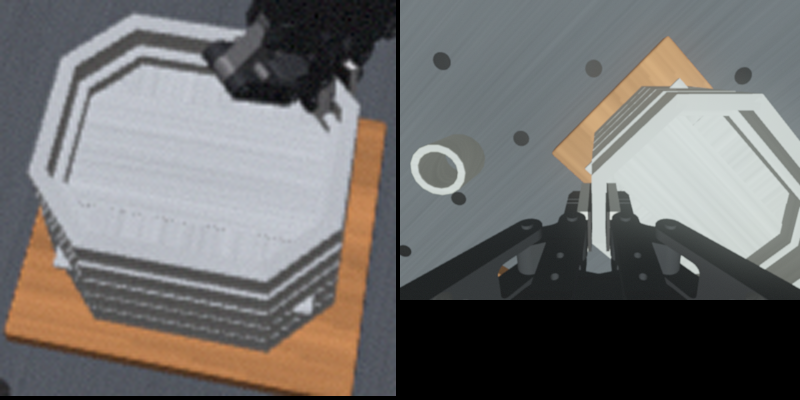

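The side view shows the front seam under the top pan widened, and the tilt is unclear. I'll compare before and after at higher zoom.

Run:
```python
from workcell import grab_frame
import cv2,numpy as np,pickle
s0=pickle.load(open("side.pkl","rb"))["image"]; g=grab_frame("side"); s1=g["image"]; pickle.dump(s1,open("s1.pkl","wb"))
f=lambda s:cv2.resize(s[385:455,245:365],(800,467),interpolation=cv2.INTER_CUBIC)[:,:]
a,b=f(s0),f(s1)
o=np.vstack([a[60:360],b[60:360]])
cv2.imwrite("pics/cmp.png",o[:,:,::-1])
```

```text
(no output)
```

View pics/cmp.png

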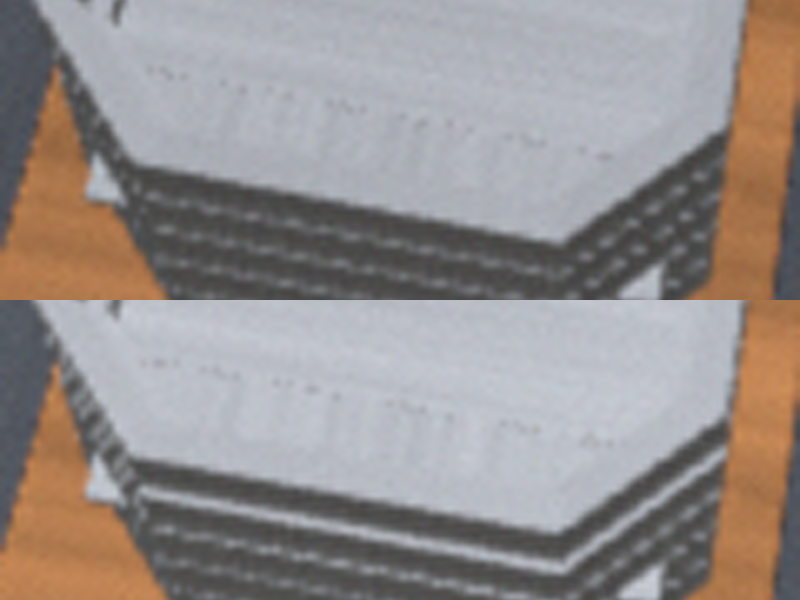

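The front-left vertex (corner 0) rose about 0.75 px (~1–2 mm) and the front-right about 1.5 px (~4 mm). The seam line of the second pan hasn't moved, so the peel is working. Continue.

arm_command([
  [[0, 0, 1], 0, 1],
  [[0, 0, 1], 0, 1],
  [[0, 0, 2], 0, 1],
  [[0, 0, 2], 0, 1],
  [[0, 0, 2], 0, 1],
  [[0, 0, 2], 0, 1],
  [[0, 0, 2], 0, 1],
  [[0, 0, 1], 0, 1],
  [[0, 0, 0], 0, 1],
  [[0, 0, 0], 0, 1],
  [[0, 0, 0], 0, 1],
], newtons=20)

```text
clock: 5.0
position: [0.4615, 0.2504, 0.1192]
tool_rot: [-3.141, -0.0, 2.403]
force: [0.5, -0.0, -6.2]
grip_width: 0.0074
finger_force: 27.8
```

Run:
```python
from workcell import bot,grab_frame
import cv2,numpy as np,pickle
s0=pickle.load(open("side.pkl","rb"))["image"]; s1=grab_frame("side")["image"]
f=lambda s:cv2.resize(s[385:455,245:365],(800,467),interpolation=cv2.INTER_CUBIC)[:,:]
a,b=f(s0),f(s1)
o=np.vstack([a[60:360],b[60:360]])
cv2.imwrite("pics/cmp2.png",o[:,:,::-1])
o=bot.observe();print(o["position"],o["force"],o["moment"],o["grip_width"],o["finger_force"])
```

```text
[0.46158316 0.25038438 0.11921274] [ 0.51032501  0.21477658 -4.99541419] [-0.2661462   0.3608225  -0.02959245] 0.007283858092426127 27.76736229658127
```

View pics/cmp2.png

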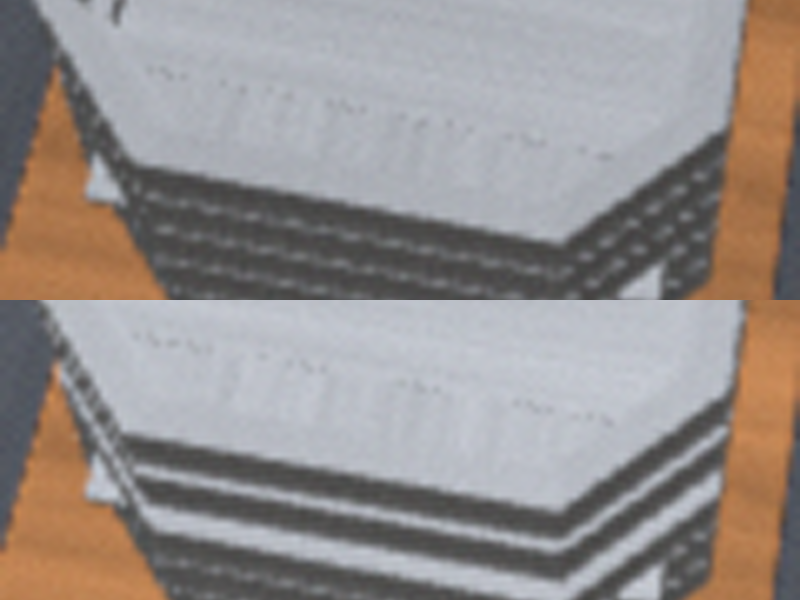

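The picture shows two widened seams, so the second pan was partly carried up: the 15 mm deep grip is too stiff in tilt. I'll lower it back to reseat, release, and check.

arm_command([
  [[0, 0, -2], 0, 1],
  [[0, 0, -3], 0, 1],
  [[0, 0, -3], 0, 1],
  [[0, 0, -3], 0, 1],
  [[0, 0, -3], 0, 1],
  [[0, 0, -2], 0, 1],
  [[0, 0, -2], 0, 1],
  [[0, 0, -1.5], 0, 1],
  [[0, 0, -1], 0, 1],
  [[0, 0, 0], 0, 1],
  [[0, 0, 0], 0, 1],
])

```text
clock: 6.15
position: [0.4619, 0.2506, 0.0989]
tool_rot: [3.141, 0.0, 2.403]
force: [1.7, 0.3, -1.9]
grip_width: 0.0075
finger_force: 25.8
```

arm_command([
  [[0, 0, -1], 0, 1],
  [[0, 0, 0], 0, 1],
  [[0, 0, 0], 0, 0.7],
  [[0, 0, 0], 0, 0.4],
  [[0, 0, 4], 0, 0.4],
  [[0, 0, 4], 0, 0.4],
  [[0, 0, 0], 0, 0.4],
  [[0, 0, 0], 0, 0.4],
])

```text
clock: 6.95
position: [0.4617, 0.2505, 0.106]
tool_rot: [3.141, 0.0, 2.403]
force: [-0.1, -0.7, -0.6]
grip_width: 0.0257
finger_force: 0.0
```

Run:
```python
from workcell import bot,grab_frame
import cv2,numpy as np,pickle
s0=pickle.load(open("side.pkl","rb"))["image"]; s1=grab_frame("side")["image"]
T=grab_frame("top");pickle.dump(T["image"],open("t1.pkl","wb"));pickle.dump(s1,open("s2.pkl","wb"))
g=lambda i:cv2.cvtColor(i,cv2.COLOR_RGB2GRAY).astype(np.float32)
a,b=g(s0),g(s1)
# local shifts of patches: left front, mid front, right front (rim edge) and lower stack
for n,(y0,y1,x0,x1) in dict(front=(415,440,262,350),left=(390,420,246,270),right=(405,435,335,365),low=(428,452,275,350)).items():
    print(n,cv2.phaseCorrelate(a[y0:y1,x0:x1],b[y0:y1,x0:x1]),np.abs(a-b)[y0:y1,x0:x1].mean())
f=lambda s:cv2.resize(s[385:455,245:365],(800,467),interpolation=cv2.INTER_CUBIC)
cv2.imwrite("pics/cmp3.png",np.vstack([f(s0)[60:360],f(s1)[60:360]])[:,:,::-1])
print(bot.observe()["position"],bot.observe()["force"])
```

```text
front ((-0.023229098423236394, 0.5937489707550281), 1.040030768500434) 9.367727
left ((0.05382753175361543, -0.019312848686043438), 0.9776964240603977) 11.3972225
right ((-0.2533467084218781, -0.011818156135985802), 0.9047488286760118) 9.55
low ((0.560935030929592, 0.13712832460892166), 0.9845427960819668) 7.463889
[0.46157897 0.25039386 0.10576668] [ 0.51627598  0.005883   -0.08191161]
```

View pics/cmp3.png

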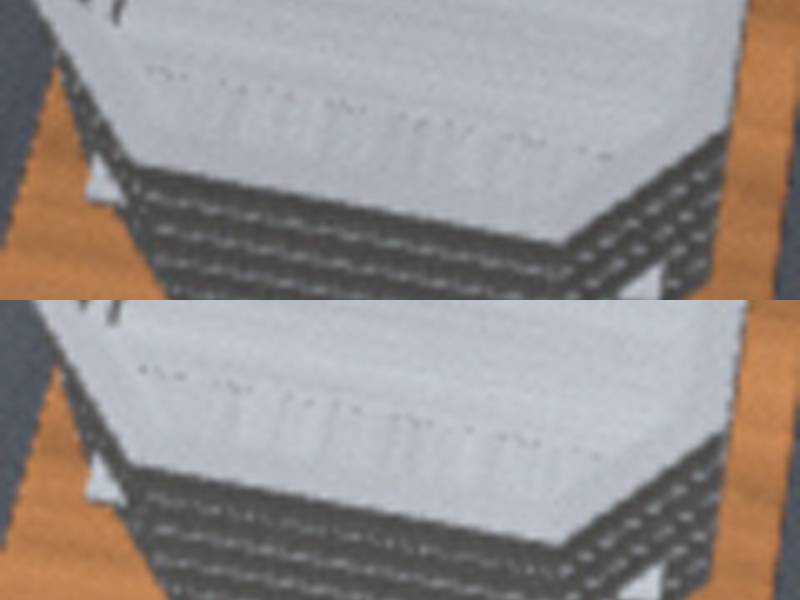

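Reseated: the seams match the start. Now a shallow grip (~5.5 mm on the rim, minimum force) so the pan can tilt between the pads.

arm_command([
  [[0, 0, 1], 0, 0.4],
  [[0, 0, 0], 0, 0.6],
  [[0, 0, 0], 0, 0.8],
  [[0, 0, 0], 0, 1],
  [[0, 0, 0], 0, 1],
  [[0, 0, 0], 0, 1],
  [[0, 0, 1], 0, 1],
  [[0, 0, 1], 0, 1],
  [[0, 0, 1], 0, 1],
  [[0, 0, 1], 0, 1],
  [[0, 0, 1], 0, 1],
  [[0, 0, 1], 0, 1],
  [[0, 0, 0], 0, 1],
], newtons=20)

```text
clock: 8.35
position: [0.4616, 0.2504, 0.1129]
tool_rot: [-3.142, -0.0, 2.403]
force: [0.6, 0.2, -4.3]
grip_width: 0.0072
finger_force: 21.3
```

```bash
cat > prof.py <<'E'
from workcell import bot,grab_frame
import cv2,numpy as np,pickle
g=lambda i:cv2.cvtColor(i,cv2.COLOR_RGB2GRAY).astype(int)
def prof(im):
    im=g(im)
    for c in (272,300,322): print(c,im[400:456,c-1:c+2].mean(1).astype(int).tolist())
if __name__=="__main__":
    o=bot.observe();print(o["position"].round(4),o["force"].round(1),o["moment"].round(2),o["grip_width"],o["finger_force"])
    prof(grab_frame("side")["image"])
E
python3 prof.py; python3 -c "
from prof import *
for n in ('side.pkl','s2.pkl','s1.pkl'):
    x=pickle.load(open(n,'rb')); print(n); prof(x['image'] if isinstance(x,dict) else x)"
```

```text
[0.4616 0.2504 0.1129] [ 0.6  0.2 -4.3] [-0.03 -0.03  0.01] 0.007172383332445731 21.319580442504957
272 [191, 191, 189, 191, 185, 192, 189, 191, 191, 189, 190, 192, 191, 192, 185, 186, 186, 186, 186, 169, 96, 80, 78, 93, 110, 81, 80, 89, 122, 109, 81, 80, 88, 112, 82, 80, 86, 101, 83, 81, 89, 108, 141, 140, 138, 136, 142, 143, 138, 139, 141, 129, 91, 61, 68, 86]
300 [194, 194, 195, 197, 193, 194, 191, 188, 192, 182, 190, 191, 192, 192, 193, 192, 192, 192, 189, 186, 185, 184, 188, 185, 171, 96, 77, 80, 95, 134, 87, 79, 83, 100, 136, 88, 80, 83, 99, 99, 81, 83, 93, 104, 81, 82, 99, 136, 141, 137, 137, 131, 133, 135, 142, 141]
322 [193, 193, 190, 192, 195, 193, 197, 197, 195, 196, 192, 196, 193, 187, 193, 194, 194, 195, 194, 193, 196, 194, 194, 190, 191, 189, 190, 191, 172, 98, 80, 79, 103, 152, 91, 80, 83, 102, 151, 99, 81, 82, 96, 114, 84, 80, 89, 107, 85, 81, 91, 122, 141, 138, 136, 135]
side.pkl
272 [181, 179, 176, 177, 180, 173, 178, 177, 177, 178, 178, 176, 178, 177, 172, 173, 172, 173, 172, 150, 83, 72, 74, 83, 103, 79, 75, 77, 86, 91, 76, 74, 80, 103, 76, 73, 78, 93, 79, 72, 81,
[... 1512 characters left out ...]
0, 75, 79, 103, 164, 143, 84, 78, 85, 100, 106, 82, 79, 88, 111, 81, 78, 86, 99, 83, 81, 88, 110, 140, 141, 137, 134, 140, 142, 139, 138, 139, 128, 92, 63, 66, 86]
300 [192, 195, 198, 195, 193, 192, 188, 194, 194, 191, 192, 192, 192, 190, 190, 191, 192, 190, 187, 186, 185, 188, 185, 171, 94, 78, 77, 100, 161, 163, 90, 78, 81, 102, 137, 89, 79, 85, 99, 97, 79, 82, 93, 104, 81, 81, 100, 136, 143, 138, 135, 133, 134, 137, 141, 141]
322 [194, 191, 192, 194, 194, 195, 196, 196, 197, 196, 191, 195, 187, 185, 193, 194, 192, 193, 193, 194, 192, 192, 188, 189, 188, 189, 188, 174, 98, 80, 78, 98, 158, 173, 99, 79, 82, 100, 153, 96, 81, 82, 95, 112, 83, 82, 86, 106, 83, 82, 88, 119, 138, 139, 133, 135]
```

arm_command([
  [[0, 0, 1], 0, 1],
  [[0, 0, 1], 0, 1],
  [[0, 0, 1], 0, 1],
  [[0, 0, 1], 0, 1],
  [[0, 0, 0], 0, 1],
])

```text
clock: 8.9
position: [0.4616, 0.2505, 0.1169]
tool_rot: [3.141, 0.0, 2.403]
force: [1.5, 1.2, -4.4]
grip_width: 0.0072
finger_force: 23.1
```

```bash
python3 prof.py
```

```text
[0.4616 0.2505 0.1169] [ 1.5  1.2 -4.4] [ 0.05 -0.01  0.04] 0.007174990791585479 23.097251504659653
272 [192, 188, 192, 192, 185, 191, 191, 191, 190, 193, 190, 192, 193, 189, 187, 185, 187, 185, 185, 170, 89, 75, 83, 102, 112, 82, 80, 91, 121, 109, 82, 82, 88, 110, 84, 77, 84, 99, 82, 80, 86, 112, 140, 141, 136, 136, 142, 142, 140, 140, 141, 129, 91, 63, 68, 89]
300 [191, 195, 197, 196, 192, 191, 188, 194, 194, 190, 193, 192, 192, 192, 192, 192, 191, 191, 188, 187, 185, 187, 188, 187, 162, 88, 77, 89, 122, 139, 87, 79, 83, 105, 145, 88, 78, 85, 98, 97, 81, 82, 93, 105, 81, 81, 97, 136, 141, 138, 134, 131, 133, 138, 139, 141]
322 [193, 190, 193, 196, 193, 197, 199, 197, 198, 193, 192, 196, 194, 193, 193, 193, 194, 194, 195, 192, 195, 194, 194, 191, 190, 189, 190, 186, 137, 81, 77, 93, 141, 163, 92, 77, 82, 108, 162, 98, 79, 83, 97, 113, 84, 82, 90, 108, 83, 81, 91, 120, 143, 140, 135, 132]
```

arm_command([
  [[0, 0, 1], 0, 1],
  [[0, 0, 1], 0, 1],
  [[0, 0, 1], 0, 1],
  [[0, 0, 1], 0, 1],
  [[0, 0, 0], 0, 1],
])

```text
clock: 9.45
position: [0.4615, 0.2503, 0.1209]
tool_rot: [-3.141, -0.0, 2.403]
force: [-0.0, -0.7, -2.7]
grip_width: 0.0076
finger_force: 25.4
```

```bash
python3 prof.py | cut -c1-330
python3 - <<'E'
from workcell import grab_frame
import pickle
pickle.dump(grab_frame("side"),open("s4.pkl","wb"));pickle.dump(grab_frame("wrist"),open("w4.pkl","wb"))
E
```

```text
[0.4615 0.2503 0.1209] [-0.  -0.7 -2.7] [-0.34  0.28 -0.03] 0.007575721256188227 25.44024373724028
272 [189, 192, 191, 181, 189, 192, 192, 191, 191, 191, 191, 192, 194, 190, 185, 186, 186, 186, 184, 146, 83, 75, 100, 160, 119, 82, 80, 89, 120, 112, 83, 80, 87, 111, 83, 78, 88, 101, 84, 81, 88, 113, 142, 142, 138, 136, 140, 142, 141, 136, 140, 130, 91, 58, 68, 86]
300 [192, 199, 195, 195, 193, 189, 193, 195, 192, 191, 190, 192, 191, 193, 192, 192, 193, 191, 190, 186, 187, 187, 188, 181, 119, 79, 80, 109, 175, 150, 87, 77, 81, 101, 135, 87, 78, 85, 101, 99, 80, 83, 92, 106, 80, 81, 97, 137, 143, 139, 135, 134, 132, 139, 140, 142]
322 [191, 194, 195, 192, 198, 198, 197, 196, 193, 193, 197, 195, 192, 191, 193, 195, 192, 194, 194, 193, 194, 193, 191, 189, 190, 191, 190, 175, 99, 78, 87, 131, 189, 168, 91, 77, 83, 101, 152, 98, 79, 84, 98, 115, 84, 81, 88, 107, 84, 80, 88, 120, 141, 139, 136, 134]
```

The second seam dropped back and the force fell, so the corner has let go. Continue to a clear 2 cm.

arm_command([
  [[0, 0, 1], 0, 1],
  [[0, 0, 1], 0, 1],
  [[0, 0, 1], 0, 1],
  [[0, 0, 1], 0, 1],
  [[0, 0, 1], 0, 1],
  [[0, 0, 1], 0, 1],
  [[0, 0, 1], 0, 1],
  [[0, 0, 0], 0, 1],
  [[0, 0, 0], 0, 1],
])

```text
clock: 10.5
position: [0.4615, 0.2505, 0.1278]
tool_rot: [-3.141, -0.0, 2.403]
force: [-1.2, 0.3, -2.1]
grip_width: 0.0073
finger_force: 27.1
```

```bash
python3 prof.py | cut -c1-330
python3 - <<'E'
from workcell import grab_frame
import cv2,numpy as np
s=grab_frame("side")["image"];w=grab_frame("wrist")["image"]
a=cv2.resize(s[340:465,240:370],(520,500),interpolation=cv2.INTER_CUBIC);b=cv2.resize(w[60:440,180:580],(280,266))
b=cv2.copyMakeBorder(b,0,234,0,0,0)
cv2.imwrite("pics/last.png",np.hstack([a,b])[:,:,::-1])
E
```

```text
[0.4615 0.2505 0.1278] [-1.2  0.3 -2.1] [-0.03  0.61  0.15] 0.007279814614024982 27.142117767361924
272 [190, 192, 193, 184, 192, 191, 192, 192, 192, 193, 193, 194, 192, 186, 185, 185, 187, 188, 179, 119, 79, 81, 113, 177, 120, 81, 79, 89, 122, 109, 82, 83, 89, 110, 85, 81, 87, 101, 82, 81, 87, 112, 139, 141, 137, 137, 143, 142, 139, 140, 142, 131, 90, 62, 68, 85]
300 [200, 196, 196, 192, 188, 191, 192, 178, 189, 191, 193, 191, 192, 192, 192, 193, 192, 189, 187, 186, 188, 189, 183, 133, 82, 77, 105, 172, 184, 150, 87, 79, 82, 100, 134, 87, 81, 84, 99, 96, 83, 81, 92, 105, 82, 82, 98, 136, 142, 138, 136, 132, 133, 138, 142, 141]
322 [195, 196, 193, 200, 198, 196, 196, 193, 195, 196, 193, 191, 191, 192, 192, 190, 191, 193, 193, 191, 192, 190, 190, 191, 191, 189, 165, 89, 75, 93, 147, 192, 191, 165, 90, 80, 81, 102, 151, 99, 80, 84, 99, 114, 84, 83, 88, 109, 84, 80, 89, 122, 141, 138, 137, 134]
```

View pics/last.png

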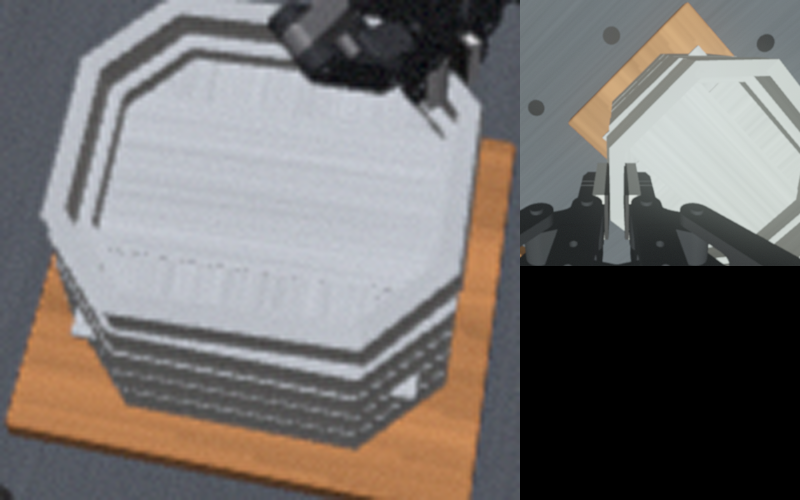

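The view shows the pan clearly tilted, with the gap widening toward the lifted corner. The second pan's seam is unchanged. Keep peeling, then clear the stack.

arm_command([
  [[0, 0, 1], 0, 1],
  [[0, 0, 1.5], 0, 1],
  [[0, 0, 1.5], 0, 1],
  [[0, 0, 1.5], 0, 1],
  [[0, 0, 1.5], 0, 1],
  [[0, 0, 1.5], 0, 1],
  [[0, 0, 1.5], 0, 1],
  [[0, 0, 0], 0, 1],
], newtons=24)

```text
clock: 11.45
position: [0.4617, 0.2505, 0.138]
tool_rot: [3.141, 0.0, 2.403]
force: [-0.0, -0.8, -2.3]
grip_width: 0.0069
finger_force: 24.1
```

```bash
python3 prof.py | cut -c1-330
```

```text
[0.4617 0.2505 0.138 ] [-0.  -0.8 -2.3] [-0.1   0.08  0.07] 0.006862720031434084 24.148518461734056
272 [192, 191, 194, 192, 191, 194, 192, 194, 191, 186, 186, 185, 187, 188, 171, 96, 76, 81, 110, 178, 188, 187, 187, 179, 120, 79, 81, 90, 120, 108, 85, 80, 87, 109, 84, 77, 85, 102, 82, 80, 86, 114, 143, 142, 138, 136, 141, 144, 140, 139, 140, 131, 93, 61, 67, 89]
300 [191, 190, 194, 182, 193, 195, 194, 193, 193, 195, 192, 193, 192, 189, 187, 188, 187, 189, 187, 164, 87, 77, 87, 132, 186, 186, 188, 189, 186, 151, 86, 78, 84, 101, 137, 87, 80, 85, 100, 98, 80, 85, 93, 104, 82, 82, 98, 137, 143, 137, 135, 134, 134, 139, 141, 143]
322 [200, 198, 196, 196, 193, 197, 195, 180, 193, 198, 195, 195, 195, 194, 196, 195, 194, 191, 191, 192, 191, 192, 184, 129, 82, 80, 95, 156, 191, 192, 191, 189, 190, 165, 91, 78, 82, 104, 153, 99, 80, 82, 98, 113, 86, 81, 88, 109, 86, 80, 89, 121, 141, 138, 134, 135]
```

Corner 0 has popped free and the second pan's seams are unchanged. Tighten the grip to level the pan and lift.

arm_command([
  [[0, 0, 2], 0, 1],
  [[0, 0, 4], 0, 1],
  [[0, 0, 6], 0, 1],
  [[0, 0, 8], 0, 1],
  [[0, 0, 10], 0, 1],
  [[0, 0, 10], 0, 1],
  [[0, 0, 10], 0, 1],
  [[0, 0, 10], 0, 1],
  [[0, 0, 10], 0, 1],
  [[0, 0, 10], 0, 1],
  [[0, 0, 10], 0, 1],
  [[0, 0, 8], 0, 1],
  [[0, 0, 4], 0, 1],
  [[0, 0, 0], 0, 1],
  [[0, 0, 0], 0, 1],
], newtons=90)

```text
clock: 13.0
position: [0.4615, 0.2504, 0.2395]
tool_rot: [-3.141, -0.0, 2.403]
force: [-0.5, 0.6, -3.1]
grip_width: 0.0046
finger_force: 90.4
```

```bash
python3 prof.py | head -3 | cut -c1-330
python3 - <<'E'
from h import *
from workcell import grab_frame
import cv2
for n in ("side","wrist"): pickle.dump(grab_frame(n),open(n+"L.pkl","wb"))
f=pickle.load(open("wristL.pkl","rb"))
# predicted wrist pixels if pan were level/rigid as at grasp: rim z rises with tcp
print(f["R"].round(3),f["t"].round(3))
E
```

```text
[0.4615 0.2504 0.2395] [-0.5  0.6 -3.1] [-0.15  0.14 -0.01] 0.004648789628787636 90.38011784199625
272 [199, 203, 203, 208, 208, 202, 200, 197, 201, 198, 200, 202, 200, 200, 201, 200, 203, 201, 199, 195, 195, 193, 195, 187, 125, 87, 85, 96, 126, 116, 86, 86, 94, 115, 88, 85, 90, 107, 88, 85, 92, 116, 147, 146, 144, 144, 149, 149, 146, 147, 146, 137, 100, 65, 73, 89]
300 [193, 198, 199, 203, 200, 201, 203, 202, 207, 205, 205, 204, 197, 202, 202, 201, 203, 201, 201, 202, 202, 201, 201, 200, 197, 198, 194, 197, 193, 157, 90, 86, 85, 108, 144, 91, 84, 91, 105, 102, 89, 87, 98, 109, 88, 86, 104, 144, 150, 147, 141, 140, 139, 145, 147, 149]
[[ 0.674  0.739 -0.002]
 [ 0.709 -0.646  0.283]
 [ 0.208 -0.192 -0.959]] [-0.496 -0.206  0.34 ]
```

arm_command([
  [[0, -6, 2], 0, 1],
  [[1, -12, 3], 0, 1],
  [[2, -20, 3], 0, 1],
  [[2, -28, 2], 0, 1],
  [[2, -32, 0], 0, 1],
  [[2, -32, 0], 0, 1],
  [[2, -32, 0], 0, 1],
  [[2, -32, 0], 0, 1],
  [[2, -32, 0], 0, 1],
  [[2, -32, 0], 0, 1],
  [[2, -32, 0], 0, 1],
  [[2, -32, 0], 0, 1],
  [[2, -32, 0], 0, 1],
  [[2, -32, 0], 0, 1],
  [[2, -26, 0], 0, 1],
  [[1, -20, 0], 0, 1],
  [[0, -12, 0], 0, 1],
  [[0, -6, 0], 0, 1],
  [[0, 0, 0], 0, 1],
  [[0, 0, 0], 0, 1],
])

```text
clock: 15.15
position: [0.4896, -0.1988, 0.2498]
tool_rot: [3.141, -0.0, 2.404]
force: [0.2, 0.1, -2.9]
grip_width: 0.0049
finger_force: 90.4
```

```bash
cat > tilt.py <<'E'
from h import *
from workcell import bot,grab_frame
import cv2
O=octa(.150,.120,.030)
def fit(names=("side","top","wrist")):
    o=bot.observe(); tcp=o["position"]; fs=[grab_frame(n) for n in names]
    D=[]
    for f in fs:
        e=cv2.Canny(cv2.GaussianBlur(cv2.cvtColor(f["image"],cv2.COLOR_RGB2GRAY),(3,3),0),40,120)
        D.append(np.minimum(cv2.distanceTransform(255-e,cv2.DIST_L2,5),12))
    P=np.vstack([O[i]+(O[(i+1)%8]-O[i])*k for i in range(8) for k in np.linspace(0,1,15)[:,None]])
    P=np.c_[P,np.zeros(len(P))]
    u=np.array([-57.2,-42.2])/1e3
    def X(p):  # p: dx,dy,dz of corner2 rim-top, yaw, tilt a (about wall tangent, + = far side down), tilt b
        d=np.r_[u/np.linalg.norm(u),0]; tan=np.array([-d[1],d[0],0])
        R=cv2.Rodrigues(np.array([0,0,p[3]]))[0]@cv2.Rodrigues(tan*p[4])[0]@cv2.Rodrigues(d*p[5])[0]
        return (P-np.r_[u,0])@R.T+tcp+p[:3]
    def res(p):
        r=[]
        for f,d in zip(fs,D):
            q=proj(f,X(p)).astype(np.float32)
            r.append(cv2.remap(d,q[:,0].reshape(1,-1),q[:,1].reshape(1,-1),cv2.INTER_LINEAR,borderValue=12)[0])
        return np.r_[np.concatenate(r),(p-[0,0,.0055,.0465,0,0])/[.004,.004,.004,.05,.3,.1]]
    best=min((least_squares(res,[0,0,.0055,.0465,a,0],loss="soft_l1",diff_step=1e-3,x_scale=[.01,.01,.01,.1,.1,.1],f_scale=2) for a in np.arange(-.3,.31,.05)),key=lambda r:r.cost)
    p=best.x; C=X(p).mean(0)
    print("p",p.round(4),"cost",best.cost,"rim centre",C.round(4),"medians",[np.median(res(p)[120*i:120*i+120]).round(2) for i in range(len(fs))]); return p,C
if __name__=="__main__":
    import sys; print(bot.observe()["position"],bot.observe()["force"]); fit(); fit(("wrist",))
E
python3 tilt.py
```

```text
[ 0.48963641 -0.19875952  0.24980524] [ 0.22152304  0.09295859 -2.86960903]
p [-0.     -0.      0.0054  0.0342 -0.3133  0.    ] cost 1577.9875857038437 rim centre [ 0.5426 -0.1568  0.2333] medians [np.float64(0.67), np.float64(1.1), np.float64(3.37)]
p [ 0.      0.      0.0075  0.0164 -0.3246  0.    ] cost 750.8275526259683 rim centre [ 0.5433 -0.1579  0.2347] medians [np.float64(2.28)]
```

```bash
python3 - <<'E'
s=open('tilt.py').read()
i=s.index("    best=min(");j=s.index("    p=best.x")
s=s[:i]+"""    from scipy.optimize import minimize
    sc=np.array([.004,.004,.004,.05,.05,.05]); x0=lambda a:np.array([0,0,.0055,.0465,a,0])
    cost=lambda v,b:np.sum(2*np.log1p((res(b+v*sc)/2)**2))
    c=[(minimize(cost,np.zeros(6),args=(x0(a),),method="Powell"),a) for a in np.arange(-.5,.31,.1)]
    print([(round(float(a),2),round(float(r.fun)),(x0(a)+r.x*sc)[4].round(3)) for r,a in c])
    best,a=min(c,key=lambda t:t[0].fun); best.x=x0(a)+best.x*sc; best.cost=best.fun
"""+s[j:]
open('tilt.py','w').write(s)
E
python3 tilt.py
```

```text
[ 0.48976608 -0.1988791   0.24986384] [-0.22519818  0.35954973 -2.44565472]
[(-0.5, 660, np.float64(-0.238)), (-0.4, 615, np.float64(-0.3)), (-0.3, 682, np.float64(-0.3)), (-0.2, 677, np.float64(-0.204)), (-0.1, 710, np.float64(-0.1)), (-0.0, 742, np.float64(-0.016)), (0.1, 793, np.float64(0.063)), (0.2, 715, np.float64(0.066)), (0.3, 717, np.float64(0.064))]
p [ 0.0013  0.0007  0.0028  0.0319 -0.3003 -0.0703] cost 615.2769524639906 rim centre [ 0.5444 -0.1561  0.2316] medians [np.float64(1.27), np.float64(0.88), np.float64(1.79)]
[(-0.5, 398, np.float64(-0.447)), (-0.4, 252, np.float64(-0.285)), (-0.3, 341, np.float64(-0.3)), (-0.2, 305, np.float64(-0.202)), (-0.1, 414, np.float64(-0.096)), (-0.0, 306, np.float64(-0.225)), (0.1, 431, np.float64(-0.057)), (0.2, 520, np.float64(0.185)), (0.3, 519, np.float64(0.151))]
p [ 1.400e-03  1.600e-03 -1.000e-04  2.320e-02 -2.848e-01 -6.780e-02] cost 252.21156434023266 rim centre [ 0.545  -0.1559  0.2297] medians [np.float64(1.31)]
```

Tilt is about 0.29 rad, over the 0.22 limit, because the shallow grip jams. I'll press the pan lightly level on bare bench while holding it, so the pads slide deeper. First find the free floor.

Run:
```python
from h import *
T=pickle.load(open("top.pkl","rb"));F=240/np.tan(np.radians(T["vertical_fov"]/2))
for n,u,v,z in (("flange",384,322,.01),("jar",399,180,.03),("boardR1",349,276,.02),("boardR2",341,214,.02),("posbaseL1",419,231,.01),("posbaseL2",440,301,.01),("ttL",430,250,.112),("sleeve",258,325,.02)):
    d=T["R"].T@np.array([(u-T["cx"])/F,(v-T["cy"])/F,1]);c=-T["R"].T@T["t"];print(n,(c+d*(z-c[2])/d[2]).round(3))
```

```text
flange [ 0.399 -0.141  0.01 ]
jar [ 0.731 -0.163  0.03 ]
boardR1 [ 0.498 -0.057  0.02 ]
boardR2 [ 0.643 -0.031  0.02 ]
posbaseL1 [ 0.615 -0.215  0.01 ]
posbaseL2 [ 0.454 -0.267  0.01 ]
ttL [ 0.549 -0.225  0.112]
sleeve [0.375 0.141 0.02 ]
```

The channel beside the turntable is tight for the gripper, so I'll use the open bench beyond it, around (0.57, −0.53).

arm_command([
  [[0, -6, 2], 0, 1],
  [[1, -12, 2], 0, 1],
  [[2, -22, 2], 0, 1],
  [[2, -32, 0], 0, 1],
  [[2, -32, 0], 0, 1],
  [[2, -32, 0], 0, 1],
  [[2, -32, 0], 0, 1],
  [[2, -32, 0], 0, 1],
  [[2, -32, 0], 0, 1],
  [[2, -32, 0], 0, 1],
  [[2, -32, 0], 0, 1],
  [[2, -28, 0], 0, 1],
  [[2, -24, 0], 0, 1],
  [[2, -16, 0], 0, 1],
  [[0, -8, 0], 0, 1],
  [[0, -4, -10], 0, 1],
  [[0, 0, -25], 0, 1],
  [[0, 0, -30], 0, 1],
  [[0, 0, -20], 0, 1],
  [[0, 0, 0], 0, 1],
])

```text
clock: 17.55
position: [0.5138, -0.5737, 0.1672]
tool_rot: [3.141, -0.005, 2.403]
force: [0.3, 0.5, -2.8]
grip_width: 0.0044
finger_force: 90.3
```

```bash
python3 tilt.py
```

```text
[ 0.51375462 -0.57374614  0.16716984] [ 0.3113799   0.53046314 -2.78524625]
[(-0.5, 767, np.float64(-0.502)), (-0.4, 466, np.float64(-0.197)), (-0.3, 451, np.float64(-0.292)), (-0.2, 504, np.float64(-0.201)), (-0.1, 589, np.float64(-0.079)), (-0.0, 574, np.float64(-0.038)), (0.1, 640, np.float64(0.036)), (0.2, 729, np.float64(0.174)), (0.3, 1085, np.float64(0.449))]
p [ 0.0022 -0.0007  0.0066  0.0361 -0.2917 -0.0831] cost 450.5936370898561 rim centre [ 0.5693 -0.5321  0.1533] medians [np.float64(0.97), np.float64(0.99), np.float64(1.56)]
[(-0.5, 389, np.float64(-0.441)), (-0.4, 237, np.float64(-0.283)), (-0.3, 237, np.float64(-0.286)), (-0.2, 295, np.float64(-0.202)), (-0.1, 414, np.float64(-0.098)), (-0.0, 303, np.float64(-0.233)), (0.1, 432, np.float64(-0.059)), (0.2, 328, np.float64(-0.265)), (0.3, 414, np.float64(-0.079))]
p [ 0.0018  0.0013 -0.0003  0.0311 -0.2835 -0.0667] cost 236.56772952994905 rim centre [ 0.5704 -0.5323  0.1519] medians [np.float64(1.17)]
```

arm_command([
  [[0, 0, -20], 0, 1],
  [[0, 0, -25], 0, 1],
  [[0, 0, -20], 0, 1],
  [[0, 0, -12], 0, 1],
  [[0, 0, -6], 0, 1],
  [[0, 0, -4], 0, 1],
  [[0, 0, -4], 0, 1],
  [[0, 0, 0], 0, 1],
], newtons=40)

```text
clock: 18.55
position: [0.5147, -0.5756, 0.08]
tool_rot: [3.142, 0.0, 2.403]
force: [-0.2, -0.1, -2.7]
grip_width: 0.0047
finger_force: 90.4
```

arm_command([
  [[0, 0, -4], 0, 1],
  [[0, 0, -4], 0, 1],
  [[0, 0, -4], 0, 1],
  [[0, 0, -4], 0, 1],
  [[0, 0, -4], 0, 1],
  [[0, 0, 0], 0, 1],
], newtons=20)

```text
clock: 19.15
position: [0.5144, -0.5753, 0.059]
tool_rot: [3.142, -0.001, 2.403]
force: [-0.4, 0.1, -2.0]
grip_width: 0.0045
finger_force: 90.4
```

arm_command([
  [[0, 0, -3], 0, 1],
  [[0, 0, -3], 0, 1],
  [[0, 0, -3], 0, 1],
  [[0, 0, -3], 0, 1],
  [[0, 0, 0], 0, 1],
])

```text
clock: 19.65
position: [0.5144, -0.5754, 0.0472]
tool_rot: [3.142, -0.001, 2.403]
force: [-0.4, 0.4, -2.3]
grip_width: 0.0047
finger_force: 90.4
```

arm_command([
  [[0, 0, -2], 0, 1],
  [[0, 0, -2], 0, 1],
  [[0, 0, -2], 0, 1],
  [[0, 0, -2], 0, 1],
  [[0, 0, 0], 0, 1],
])

```text
clock: 20.15
position: [0.5145, -0.5754, 0.0394]
tool_rot: [3.142, -0.0, 2.403]
force: [-0.3, 0.2, -2.9]
grip_width: 0.0049
finger_force: 90.4
```

```bash
python3 tilt.py
```

```text
[ 0.51448167 -0.57542634  0.03939401] [-0.3051799   0.22667692 -2.89044641]
[(-0.5, 683, np.float64(-0.239)), (-0.4, 679, np.float64(-0.237)), (-0.3, 715, np.float64(-0.299)), (-0.2, 656, np.float64(-0.205)), (-0.1, 712, np.float64(-0.098)), (-0.0, 724, np.float64(-0.033)), (0.1, 781, np.float64(0.058)), (0.2, 773, np.float64(0.137)), (0.3, 754, np.float64(0.118))]
p [ 0.0012 -0.0009  0.0032  0.0563 -0.2053 -0.1108] cost 656.422494092558 rim centre [ 0.5692 -0.5319  0.0281] medians [np.float64(0.95), np.float64(1.13), np.float64(1.65)]
[(-0.5, 309, np.float64(-0.238)), (-0.4, 238, np.float64(-0.286)), (-0.3, 320, np.float64(-0.288)), (-0.2, 294, np.float64(-0.203)), (-0.1, 405, np.float64(-0.084)), (-0.0, 438, np.float64(-0.044)), (0.1, 226, np.float64(-0.289)), (0.2, 306, np.float64(-0.235)), (0.3, 453, np.float64(-0.026))]
p [ 1.000e-04  1.000e-04  3.900e-03  3.390e-02 -2.893e-01 -1.007e-01] cost 226.37566692530595 rim centre [ 0.5681 -0.5333  0.0235] medians [np.float64(1.11)]
```

The fit can't be right. With the TCP at 39 mm and no loss of weight reading, the 32 mm deep pan can only be tilted by under ~0.09 rad, or it would be on the bench. I'll probe a little lower to find contact.

arm_command([
  [[0, 0, -1], 0, 1],
  [[0, 0, -1], 0, 1],
  [[0, 0, -1], 0, 1],
  [[0, 0, -1], 0, 1],
  [[0, 0, 0], 0, 1],
])

```text
clock: 20.85
position: [0.5146, -0.5755, 0.0356]
tool_rot: [-3.142, -0.0, 2.403]
force: [-0.2, 0.1, -2.3]
grip_width: 0.0046
finger_force: 90.4
```

arm_command([
  [[0, 0, -1], 0, 1],
  [[0, 0, -1], 0, 1],
  [[0, 0, -1], 0, 1],
  [[0, 0, -1], 0, 1],
  [[0, 0, 0], 0, 1],
])

```text
clock: 21.35
position: [0.5146, -0.5756, 0.0317]
tool_rot: [-3.142, -0.0, 2.403]
force: [-0.0, -0.9, -1.5]
grip_width: 0.0045
finger_force: 90.4
```

Run:
```python
from workcell import bot,grab_frame
import numpy as np
f=[]
for i in range(6): grab_frame("side"); o=bot.observe(); f.append(np.r_[o["force"],o["moment"]])
print(np.mean(f,0).round(2),o["position"])
```

```text
[-0.67 -0.58 -1.57 -0.12  0.12 -0.01] [ 0.51459583 -0.57560546  0.03183208]
```

Contact begins at a TCP height of 32 mm, so the pan is level to within about 0.05 rad. Raise it and bring it over the turntable.

arm_command([
  [[0, 0, 3], 0, 1],
  [[0, 0, 6], 0, 1],
  [[0, 0, 12], 0, 1],
  [[0, 0, 20], 0, 1],
  [[0, 0, 28], 0, 1],
  [[0, 0, 30], 0, 1],
  [[0, 0, 30], 0, 1],
  [[0, 0, 30], 0, 1],
  [[0, 0, 24], 0, 1],
  [[0, 0, 12], 0, 1],
  [[0, 5, 5], 0, 1],
  [[-1, 10, 0], 0, 1],
  [[-1, 18, 0], 0, 1],
  [[-2, 26, 0], 0, 1],
  [[-2, 30, 0], 0, 1],
  [[-2, 30, 0], 0, 1],
  [[-2, 30, 0], 0, 1],
  [[-2, 26, 0], 0, 1],
  [[-2, 18, 0], 0, 1],
  [[-1, 12, 0], 0, 1],
], newtons=90)

```text
clock: 23.65
position: [0.4994, -0.3685, 0.2313]
tool_rot: [3.141, -0.001, 2.404]
force: [0.1, -0.2, -2.5]
grip_width: 0.0046
finger_force: 90.4
```

arm_command([
  [[0, 8, -3], 0, 1],
  [[0, 4, -3], 0, 1],
  [[0, 1, 0], 0, 1],
  [[0, 0, 0], 0, 1],
  [[0, 0, 0], 0, 1],
  [[0, 0, 0], 0, 1],
  [[0, 0, 0], 0, 1],
  [[0, 0, 0], 0, 1],
])

```text
clock: 24.45
position: [0.4996, -0.3577, 0.2258]
tool_rot: [-3.142, 0.0, 2.403]
force: [-0.1, -0.5, -2.6]
grip_width: 0.005
finger_force: 90.4
```

Run:
```python
from workcell import bot,grab_frame
from h import *
import numpy as np
from prof import prof
prof(grab_frame("side")["image"])
o=bot.observe();print(o["clock"],o["position"],o["force"],o["finger_force"],abs(o["qd"]).max())
```

```text
272 [177, 179, 181, 185, 183, 178, 176, 174, 178, 176, 179, 179, 176, 176, 179, 179, 178, 179, 175, 173, 173, 174, 171, 167, 110, 76, 72, 85, 114, 101, 76, 75, 81, 101, 76, 74, 80, 94, 76, 75, 80, 104, 130, 130, 127, 126, 131, 131, 127, 130, 131, 120, 84, 59, 62, 79]
300 [170, 175, 177, 179, 178, 178, 180, 178, 183, 183, 181, 181, 175, 179, 181, 177, 180, 177, 178, 179, 177, 179, 177, 176, 174, 171, 172, 176, 171, 137, 80, 71, 77, 92, 127, 79, 75, 76, 92, 90, 75, 77, 88, 95, 76, 75, 91, 127, 132, 128, 125, 123, 123, 125, 129, 130]
322 [175, 173, 177, 173, 173, 179, 180, 179, 179, 179, 180, 180, 183, 184, 183, 182, 180, 181, 181, 175, 180, 180, 181, 179, 180, 179, 180, 180, 177, 177, 175, 176, 174, 154, 83, 72, 75, 96, 141, 91, 74, 73, 89, 104, 78, 76, 80, 102, 76, 73, 81, 111, 131, 128, 126, 123]
24.5 [ 0.49956181 -0.35766669  0.22579144] [-0.53796138 -1.2034747  -3.31531084] 90.35364618524909 0.0033648035827056923
```

The pan is in place and still, the stack's seams are unchanged, and the weight is carried only by the fingers. Handing in.

```bash
python3 -c "
from workcell import ticket
print(ticket.job_done())"
```

```text
the job is handed in; nothing more can be done
None
```

The job is handed in, with no verdict returned: the large top pan is held level and still about 10 cm above the turntable and the second pan looks seated, but the first lift carried that pan up with it (by eye under 10 mm) before I lowered it back, and on the way the pan briefly touched the bench.

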